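Show how the coffee grinder is filled and started

TASK

Show a new colleague how coffee is ground: with the fingers, point at the lid of the middle-sized of the three steel canisters from just above it and stay there for two seconds, then point in the same way, from just above, at the middle of the grinder's open hopper for two seconds, and then push the grinder's paddle switch fully over to its far side and take the hand away. Touch neither the canisters nor the hopper, do not point at the other two canisters or pass close over their lids, and leave everything else on the table where it is.

Things in the scene. Friction and masses are not known exactly. Their poses are not given: they have to be found in the camera images.
- large_lid (a point): the largest canister, not the one wanted: upright round brushed-steel canister with a flat black plastic lid, 170 mm high, 96 mm across; this point is the centre of the lid's flat top, 170 mm above the table, z up. Loose. The three canisters stand in a rough row in any order, axes at least 105 mm apart.
- middle_lid (a point): the middle-sized canister, the one to point at: upright round brushed-steel canister with a flat black plastic lid, 125 mm high, 82 mm across; this point is the centre of the lid's flat top, 125 mm above the table, z up. Loose. The three canisters stand in a rough row in any order, axes at least 105 mm apart.
- small_lid (a point): the smallest canister, not the one wanted: upright round brushed-steel canister with a flat black plastic lid, 80 mm high, 68 mm across; this point is the centre of the lid's flat top, 80 mm above the table, z up. Loose. The three canisters stand in a rough row in any order, axes at least 105 mm apart.
- can_large: the same large canister, with its lid; origin under its centre, z up
- can_middle: the same middle canister, with its lid; origin under its centre, z up
- can_small: the same small canister, with its lid; origin under its centre, z up
- grinder: the coffee grinder, fixed: black base 180 x 300 mm, 30 mm high; origin under the base's centre; x is its depth and points away from the robot within 17 degrees, y along its length, z up. A 100 x 100 mm steel column with the hopper stands at y = +70 mm, the paddle switch at y = -100 mm; nothing else stands on the base but a short spout on the column.
- hopper: the grinder's hopper: grey open-topped square box with a black rim, 138 x 138 mm outside, 118 mm inside, 75 mm deep, empty; origin under its centre, 160 mm above the table
- hopper_mouth (a point): centre of the hopper's open mouth, level with its rim, 236 mm above the table, z up. Pointing from just above means fingertips about 10 to 40 mm above the rim level (or above a canister's lid), near its middle.
- paddle_pivot (a point): middle of the paddle switch's hinge line, 46 mm above the table, axes as the grinder's: x is the way the paddle is pushed, y along the hinge. The paddle is a white plate 50 mm wide (y), 8 mm thick, reaching 48 mm from the hinge; off, its top edge is 21 mm to -x and 43 mm up. The grey block and ears that carry it reach 6 mm above the hinge, 37 mm to each side in y, 13 mm in x.
- paddle (a joint): angle of the paddle switch, rad: 0 leans fully towards the robot (off), 0.9 leans fully away (on); it starts between 0 and 0.12, moves under about 1 to 1.5 N at its upper half, stays where it is left and stops hard at 0.9
- mug: white ceramic mug, 80 mm across, 90 mm high, a bystander; origin under its centre
- carton: white paper-covered round carton with a blue plastic cap, 66 mm across, 110 mm high, a bystander (it is not steel); origin under its centre
- jar: amber glass jar with a steel cap, 68 mm across, 90 mm high, a bystander; origin under its centre
- spoon: spoon lying on the table close to the robot, a bystander; origin at its underside, its x axis along it
- hopper_lid: black square plastic plate 140 x 140 x 18 mm lying flat: the hopper's lid, taken off, a bystander; origin under its centre
- brush: small brush lying on the table, a bystander; origin at its underside, its x axis along it
Not all that is in view belongs to the job. Leave any purple or red look-alike of the can_middle alone.

How it is judged:
On the way, in this order (a step that is already met when the one before it is completed fails the run):
1. the fingers point at the middle-sized canister's lid from just above and dwell (horizontal distance between the grasp point and middle_lid below 0.022 m and z of the grasp point in the frame of middle_lid between 0.015 and 0.075 m), for 1.5 s.
2. the fingers point at the middle of the open hopper from just above and dwell (horizontal distance between the grasp point and hopper_mouth below 0.035 m and z of the grasp point in the frame of hopper_mouth between 0.015 and 0.08 m), for 1.5 s.
3. the paddle switch is pushed fully over (value of joint paddle above 0.8 rad), for 0.2 s.
At the end, for the whole second after the job is handed in: the paddle switch is over past 0.8 rad (it stops at 0.9), the hand is more than 80 mm from it, the canisters are within 8 mm and the other loose things within 15 mm of where they stood (value of joint paddle above 0.8 rad and distance between the grasp point and paddle_pivot above 0.08 m and distance of each of large_lid, middle_lid, small_lid from where it was at the start of the episode below 0.008 m and distance of each of mug, carton, jar, spoon, hopper_lid, brush from where it was at the start of the episode below 0.015 m); the robot touches nothing.
It fails at once if a canister is touched (contact force between any of the fingers, the arm and can_large above 0.5 N or contact force between any of the fingers, the arm and can_middle above 0.5 N or contact force between any of the fingers, the arm and can_small above 0.5 N).
It fails at once if the hopper is touched (contact force between any of the fingers, the arm and hopper above 0.5 N).
It fails at once if one of the other two canisters is pointed at, or the fingers pass close over its lid ((horizontal distance between the grasp point and large_lid below 0.03 m and z of the grasp point in the frame of large_lid below 0.06 m) or (horizontal distance between the grasp point and small_lid below 0.03 m and z of the grasp point in the frame of small_lid below 0.06 m)).
It fails at once if a canister is moved or lifted (distance of any of large_lid, middle_lid, small_lid from where it was at the start of the episode above 0.008 m).
It fails at once if another loose thing is moved or lifted (distance of any of mug, carton, jar, spoon, hopper_lid, brush from where it was at the start of the episode above 0.015 m).
It also fails if it takes over 56 s, if anything falls off the work surface, if the arm or the gripper's body presses on something with over 40 N, if the wrist force passes 120 N, or if a joint passes its speed limit or range.

ROBOT

A 6-joint arm with a two-finger parallel gripper is mounted at the origin on the work surface. World frame = base frame: x ahead of the robot, y to its left, z up, the work surface at z = 0. Lengths are in m, angles in rad, forces in N, time in s.
With the tool pointing down it reaches from about 0.375 to 0.9 m from the base axis. Payload 3.1 kg.
Tool frame: the origin (TCP) lies on the centre line of the jaws, within the pads' length; the fingertips stand 25 mm ahead of it and the grasp point (between the pads) lies 6 mm ahead of it (r.finger_overhang is the distance from the TCP to the fingertips, in m); z points along the fingers, y is the direction in which the jaws open and shut (so a half turn about z gives the same grasp; the last joint's range is limited). The gripper opens to 85 mm and grips with 20 to 120 N. Pads are 22 mm wide; open, the fingers measure 114 mm over their backs; the gripper's body (76 mm by 85 mm) begins 54 mm behind the grasp point. The pads swing forward as they close: fully open they stand 13 mm farther back than shut.
Start: joints at [-1.28, 0.527, 1.433, -0, 1.181, -0.178], TCP at [0.282, -0.558, 0.23] pointing down, gripper open.
Joint ranges: [-3.08, 3.08], [-0.75, 2.2], [0.22, 2.44], [-1.43, 4.57], [0, 2.65], [-2.85, 2.85]. Speed limits (rad/s): [2.79, 2.79, 3.14, 3.14, 3.14, 3.14].

INTERFACE

Orientations are given as a rotation vector (axis times angle).
In Python, from bench import r gives the robot as it stands.
- The arm moves only by the tool arm_command, never from a script. Its argument "moves" is a list that holds one entry, the list of rows, each a list of 5 numbers: the closure, from -1 (fully open) to 1 (shut), then the shift along the tool's x, y, z as a fraction of full scale, then the turn about the tool's z as a fraction of full scale. A call has 1 to 20 rows; each row is the pose to reach, as a shift and turn from the pose measured when the call began, along the tool's axes at that moment; what a row does not reach only later rows make up. Full scale, the value 1, is 0.5 m for a shift and pi/2 rad for a turn. A row lasts 1/10 s, in which the tool goes at most 50 mm and 8.59 degrees, less where a joint would pass 70% of its speed; a pose out of reach is approached as far as the arm can. A call with a number of a shift or a turn outside -1 to 1 is refused whole. A call with a gripper value outside its range is refused whole. The fingers move at their own pace and stop on an object; "grip_force" is the grip in N (left out, the last holds). Time passes only in rows, so rows that repeat a pose let the fingers close. It gives the time, the measured TCP pose, the force and the opening at its end, in the units of the state.
- r.sense(): the state, without advancing time (a new reading comes with each control period).
- r.capture(name): name is "side" or "top" or "wrist"; returns (picture, depth): 420x560x3 uint8, red, green, blue; 420x560 float32, m along the optical axis (not along the pixel's ray), 0 where there is no reading.
- r.camera_model(name): a dict with "K" (3x3 intrinsics, pixels), "origin" and "attitude" of the camera in the world; the wrist camera has in their place "tool_from_camera" (4x4, takes a point from camera to tool coordinates, whose origin is the TCP and whose axes are the flange's). Camera axes: x right, y down, z forward; pixel columns grow to the right and rows downward; lengths in m; the calibration is good to about 2 mm. The wrist camera is an equidistant fisheye: a pixel r from the principal point sees the ray r / f radians off the axis. A picture is of the moment at which its call begins: read the wrist's pose just before it. camera_model takes no time and is no camera call.
- r.finish_job(): hands the job in, once; it reports no verdict.
Trained networks look in the newest picture that a camera, given by its name, has taken for a name from the list of things; names that differ only in an ending like _2 or _b are one class to them, and where a whole thing is asked for, a point or a joint stands for the part that bears it (a point fixed in the world has none). Each returns a list of dicts, best first, with "score" (0 to 1); they miss things now and then, are a little off and sometimes report something else, mostly with a low value. They report only what shows in the picture. A call takes as long as a camera call. They do not tell look-alikes from the thing itself.
- r.recognise(target, camera): "bbox" ([left, top, right, bottom] in pixels, round what is visible of it).
- r.regions_of(target, camera): "mask" (420x560 bool, what is visible of it) and "bbox" ([left, top, right, bottom] in pixels, round what is visible of it).
- r.place_of(target, camera): "at" ([column, row] in pixels: a listed point, or the origin of a listed thing).
The state is a dict: "time_s": time; "joint_positions": joint angles; "qvel": joint speeds; "effort": joint torques, N m; "tcp_pos": TCP position; "ee_rot": TCP orientation; "ft_force": force on the tool from outside, world axes, zero at the start; "torque": the same for the moment, N m; "width": opening from 0.0 (shut) to 1.0 (fully open).
Only numpy, scipy, OpenCV 4.12 (cv2) and the standard library are available. Lean on these libraries where they do the work, as an engineer would, in place of code of your own. Each camera call takes 0.05 s, during which the arm holds its last target.

## Working session

There is one attempt and no reset: what is moved stays moved. The work goes in short steps, Python scripts to look and compute and a tool call to move; the robot and the scene stay as the last step left them, time stands still between calls to the robot, and variables do not carry over. Pictures are saved under pics/ and viewed, and the job is handed in when it is done.

Besides the shell and the picture viewer there is one more tool, called in YAML: its name, and indented under it one key for each argument. arm_command: Moves the arm, as the interface text tells. Shift numbers are shares of 0.5 m and turn numbers shares of pi/2 rad, none past 1 either way. Its arguments: {"type":"object","properties":{"moves":{"type":"array"},"grip_force":{"type":"number"}},"required":["moves"]}

```bash
ls; mkdir -p pics
python3 - <<'E'
from bench import r
import cv2
s=r.sense();print(s)
for n in("top","side"):
    p,d=r.capture(n);cv2.imwrite(f"pics/{n}0.png",cv2.cvtColor(p,cv2.COLOR_RGB2BGR))
    import numpy as np;np.save(f"{n}_d.npy",d);np.save(f"{n}_p.npy",p)
    print(r.camera_model(n))
    for t in ["middle_lid","large_lid","small_lid","hopper_mouth","paddle_pivot","mug","carton","jar","grinder"]:
        print(n,t,[(np.round(q["at"]).tolist(),round(float(q["score"]),2)) for q in r.place_of(t,n)])
print(r.finger_overhang)
E
```

```text
pics
{'time_s': 0.0, 'joint_positions': array([-1.28052766e+00,  5.28453757e-01,  1.43393441e+00, -2.51893214e-06,
        1.18137850e+00, -1.78486426e-01]), 'qvel': array([ 0.00039787, -0.00100559,  0.00032105, -0.00028842, -0.0012082 ,
        0.00196265]), 'effort': array([ 1.13694712e-04, -4.42353165e+01, -1.78026491e+01, -2.94293341e-04,
        8.44705151e-03,  1.24010208e-05]), 'tcp_pos': array([ 0.28218089, -0.55685442,  0.22883103]), 'ee_rot': array([-3.05358714e+00, -7.29093310e-01,  1.94284530e-04]), 'ft_force': array([ 0.38362864,  0.1285782 , -0.96703211]), 'torque': array([ 0.04388205, -0.04268284,  0.03301398]), 'width': 1.0002817364209782}
{'K': array([[524.84977066,   0.        , 279.60561663],
       [  0.        , 524.84977066, 200.54781298],
       [  0.        ,   0.        ,   1.        ]]), 'origin': array([ 0.46680492, -0.08205647,  1.47865845]), 'attitude': array([-2.1932721 ,  2.19666321, -0.07965975])}
top middle_lid [([381.0, 203.0], 0.84), ([436.0, 217.0], 0.83), ([444.0, 166.0], 0.78), ([389.0, 258.0], 0.76), ([102.0, 191.0], 0.5)]
top large_lid [([270.0
[... 308 characters left out ...]
.        , 276.38519213],
       [  0.        , 422.137711  , 207.36711573],
       [  0.        ,   0.        ,   1.        ]]), 'origin': array([0.28458177, 0.79281461, 1.10191394]), 'attitude': array([-0.44053599,  2.78073061, -1.13653041])}
side middle_lid [([322.0, 143.0], 0.94), ([296.0, 163.0], 0.82), ([340.0, 167.0], 0.77), ([288.0, 133.0], 0.65)]
side large_lid [([292.0, 209.0], 0.73)]
side small_lid []
side hopper_mouth [([220.0, 299.0], 0.76)]
side paddle_pivot []
side mug [([250.0, 210.0], 0.68)]
side carton [([339.0, 233.0], 0.58), ([255.0, 194.0], 0.53), ([217.0, 301.0], 0.16)]
side jar [([255.0, 195.0], 0.69), ([263.0, 178.0], 0.63)]
side grinder [([244.0, 325.0], 0.56)]
0.025
```

View pics/top0.png

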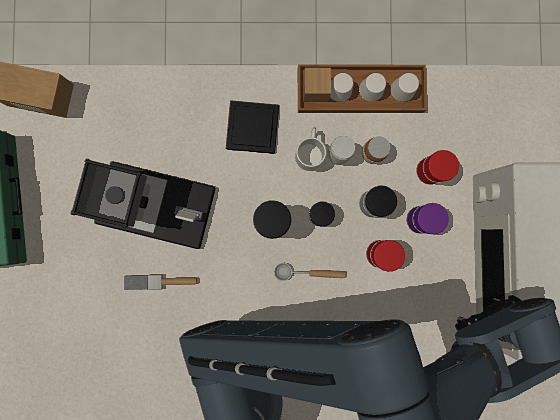

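View pics/side0.png

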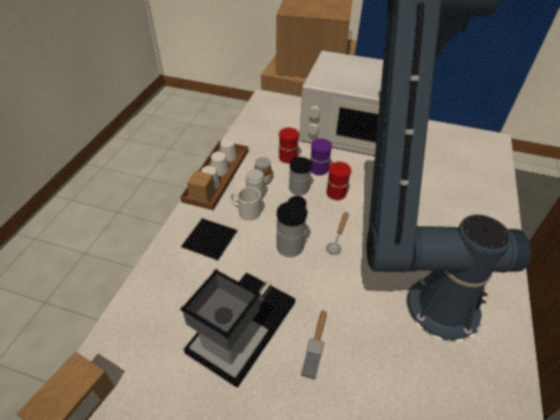

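```bash
cat > h.py <<'E'
import numpy as np,cv2
from scipy.spatial.transform import Rotation as R
from bench import r
def cloud(n,d):
    m=r.camera_model(n);K=m["K"]
    v,u=np.mgrid[:420,:560]
    p=np.stack([(u-K[0,2])/K[0,0]*d,(v-K[1,2])/K[1,1]*d,d],-1)
    W=p@R.from_rotvec(m["attitude"]).as_matrix().T+m["origin"];W[d==0]=np.nan
    return W
E
python3 - <<'E'
from h import *
d=np.load("top_d.npy");W=cloud("top",d);np.save("W.npy",W)
for u,v in [(381,203),(436,217),(444,166),(389,258),(270,216),(320,213),(103,191),(188,214),(308,156),(340,155),(375,150),(100,130),(60,230)]:
    w=W[v-3:v+4,u-3:u+4].reshape(-1,3);print(u,v,np.round(np.nanmedian(w,0),3))
p=np.load("top_p.npy")
c=p[110:300,230:480];cv2.imwrite("pics/crop0.png",cv2.cvtColor(cv2.resize(c,(750,570),interpolation=3),cv2.COLOR_RGB2BGR))
E
```

```text
381 203 [ 0.544 -0.359  0.125]
436 217 [ 0.508 -0.502  0.124]
444 166 [ 0.64  -0.525  0.125]
389 258 [ 0.402 -0.377  0.125]
270 216 [ 0.509 -0.072  0.17 ]
320 213 [ 0.52  -0.204  0.081]
103 191 [0.573 0.346 0.165]
188 214 [0.519 0.149 0.064]
308 156 [ 0.685 -0.178  0.005]
340 155 [ 0.672 -0.256  0.109]
375 150 [ 0.688 -0.352  0.09 ]
100 130 [0.76  0.411 0.001]
60 230 [0.477 0.518 0.001]
```

View pics/crop0.png

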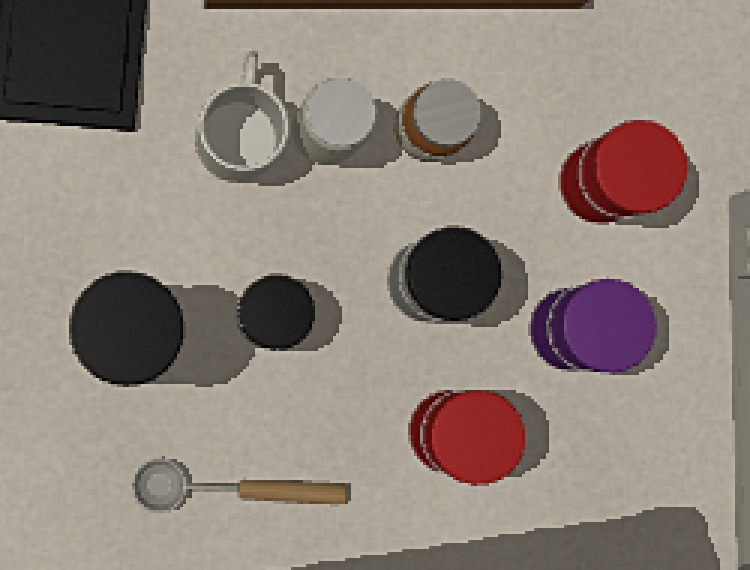

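The candidates for the middle canister are the black lid on steel (381,202), two reds (438,166) and (386,256), and a purple (428,219). Only (381,202) is black on steel, and its lid is at z = 0.125. The large canister (272,219, z = 0.170) and the small one (322,214, z = 0.081) are excluded by height. The crop confirms this. Next I'll fit the precise poses.

Run:
```python
from h import *
W=np.load("W.npy");p=np.load("top_p.npy")
for nm,(u,v),z in [("mid",(381,202),.125),("large",(272,219),.17),("small",(322,214),.08),("red2",(386,256),.125),("purple",(428,219),.125),("red1",(438,166),.125)]:
    m=np.zeros((420,560),bool);m[v-28:v+28,u-28:u+28]=1
    m&=abs(W[...,2]-z)<.008
    n,l,st,c=cv2.connectedComponentsWithStats(m.astype(np.uint8));k=l[v,u];m=l==k
    q=W[m];(cx,cy),rad=cv2.minEnclosingCircle(q[:,:2].astype(np.float32))
    print(nm,q.mean(0).round(4),(round(cx,4),round(cy,4)),round(rad*2,4))
box=np.zeros((420,560),bool);box[140:260,60:230]=1
def rect(m,nm):
    n,l,st,c=cv2.connectedComponentsWithStats(m.astype(np.uint8));k=1+st[1:,4].argmax();q=W[l==k]
    print(nm,len(q),q.mean(0).round(4),cv2.minAreaRect(q[:,:2].astype(np.float32)))
rect(box&(abs(W[...,2]-.236)<.006),"rim")
rect(box&(abs(W[...,2]-.03)<.006),"base")
# paddle: above 0.055
m=box&(W[...,2]>.04)&(W[...,2]<.12)&(W[...,1]<.21)
for t in (.04,.056,.08): rect(m&(W[...,2]>t),t)
v,u=np.where(m);b=W[m]
print(b[b[:,2].argsort()[::-1]][:25:3].round(3))
c=p[140:260,60:230];cv2.imwrite("pics/gr.png",cv2.cvtColor(cv2.resize(c,(748,528),interpolation=3),cv2.COLOR_RGB2BGR))
```

```text
mid [ 0.5502 -0.359   0.1244] (0.5505, -0.3599) 0.0832
large [ 0.5017 -0.076   0.1696] (0.5021, -0.0761) 0.0958
small [ 0.5187 -0.2091  0.0796] (0.5191, -0.2095) 0.0681
red2 [ 0.4093 -0.3771  0.1244] (0.409, -0.3771) 0.082
purple [ 0.505  -0.4915  0.1243] (0.5043, -0.492) 0.0826
red1 [ 0.643  -0.5217  0.1244] (0.6436, -0.5237) 0.0838
rim 782 [0.5637 0.3177 0.2357] ((0.5633420944213867, 0.31651198863983154), (0.1373291015625, 0.1377759873867035), 75.87922668457031)
base 3885 [0.5351 0.2045 0.0302] ((0.5463475584983826, 0.24830509722232819), (0.2984515428543091, 0.1797528713941574), 76.03910064697266)
0.04 292 [0.5189 0.1519 0.0633] ((0.5191022753715515, 0.15275761485099792), (0.07370389252901077, 0.032333508133888245), 75.901611328125)
0.056 143 [0.5128 0.1542 0.0796] ((0.5134027600288391, 0.1545022875070572), (0.050459183752536774, 0.020440183579921722), 75.8786849975586)
0.08 77 [0.5085 0.1553 0.0891] ((0.5086460113525391, 0.15517504513263702), (0.04935422167181969, 0.010832869447767735), 75.97306823730469)
[[0.504 0.147 0.097]
 [0.507 0.147 0.095]
 [0.51  0.171 0.094]
 [0.507 0.15  0.094]
 [0.507 0.16  0.094]
 [0.502 0.145 0.093]
 [0.504 0.16  0.093]
 [0.507 0.166 0.093]
 [0.512 0.174 0.092]]
```

View pics/gr.png

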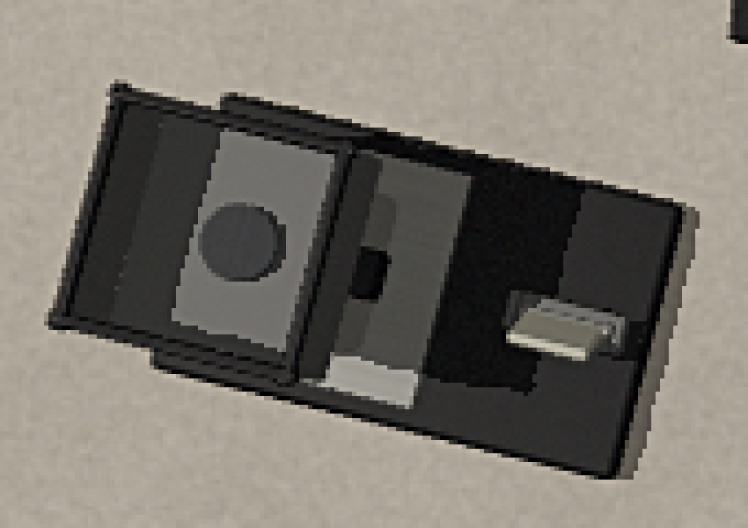

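```bash
cat >> h.py <<'E'
def go(x,y,z):
    s=r.sense();T=R.from_rotvec(s["ee_rot"]).as_matrix()
    print("t",s["time_s"],"tcp",s["tcp_pos"].round(4),"q",s["joint_positions"].round(3),"F",s["ft_force"].round(2),"w",round(s["width"],3),"xyaw",np.degrees(np.arctan2(T[1,0],T[0,0])).round(2),"Tz",T[:,2].round(4))
    d=T.T@(np.array([x,y,z])-s["tcp_pos"]);print("frac",(d/.5).round(4))
E
python3 -c "
from h import *
go(.5505,-.3597,.30);print(r.camera_model('wrist')['tool_from_camera'])"
```

```text
t 1.0 tcp [ 0.2824 -0.5575  0.2298] q [-1.28   0.527  1.433 -0.     1.181 -0.178] F [-0.53 -0.75 -0.83] w 0.999 xyaw 26.86 Tz [-0. -0. -1.]
frac [ 0.6571 -0.1107 -0.1404]
[[ 8.68632478e-04 -9.61670636e-01 -2.74205824e-01  7.03200816e-02]
 [ 9.99999394e-01  1.02060721e-03 -4.11574180e-04  1.39358918e-03]
 [ 6.75655246e-04 -2.74205301e-01  9.61670940e-01 -1.44060132e-01]
 [ 0.00000000e+00  0.00000000e+00  0.00000000e+00  1.00000000e+00]]
```

arm_command:
  moves:
    - [[1,0,0,-0.07,0],[1,0,0,-0.14,0],[1,0.08,-0.01,-0.14,0],[1,0.16,-0.03,-0.14,0],[1,0.24,-0.04,-0.14,0],[1,0.32,-0.05,-0.14,0],[1,0.4,-0.07,-0.14,0],[1,0.48,-0.08,-0.14,0],[1,0.56,-0.095,-0.14,0],[1,0.62,-0.105,-0.14,0],[1,0.657,-0.111,-0.14,0],[1,0.657,-0.111,-0.14,0],[1,0.657,-0.111,-0.14,0],[1,0.657,-0.111,-0.14,0]]

```text
time_s: 2.4
tcp_pos: [0.5492, -0.3608, 0.2997]
ee_rot: [3.056, 0.727, -0.001]
ft_force: [-0.3, -0.2, -0.7]
width: 0.003
```

```bash
python3 -c "
from h import *
go(.5505,-.3597,.178)
p,d=r.capture('wrist');cv2.imwrite('pics/w1.png',p[...,::-1])"
```

```text
t 2.4 tcp [ 0.5492 -0.3608  0.2997] q [-7.510e-01  5.090e-01  1.262e+00 -1.000e-03  1.371e+00  3.530e-01] F [-0.3  -0.24 -0.67] w 0.003 xyaw 26.76 Tz [-8.e-04 -3.e-04 -1.e+00]
frac [ 0.0035 -0.0007  0.2434]
```

View pics/w1.png

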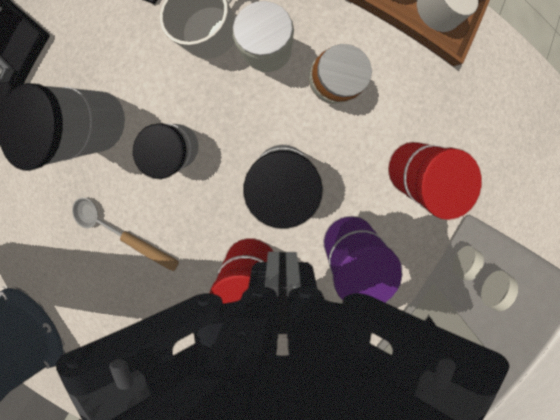

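```bash
cat >> h.py <<'E'
def wcloud():
    s=r.sense();p,d=r.capture("wrist");m=r.camera_model("wrist");K=m["K"];M=m["tool_from_camera"]
    v,u=np.mgrid[:420,:560];a=(u-K[0,2])/K[0,0];b=(v-K[1,2])/K[1,1];t=np.hypot(a,b)+1e-9
    k=np.tan(np.minimum(t,1.4))/t
    q=np.stack([a*k*d,b*k*d,d],-1)@M[:3,:3].T+M[:3,3]
    W=q@R.from_rotvec(s["ee_rot"]).as_matrix().T+s["tcp_pos"];W[d==0]=np.nan
    return p,W
E
python3 -c "
from h import *
p,W=wcloud()
m=np.zeros((420,560),bool);m[140:235,235:330]=1
m&=abs(W[...,2]-.125)<.006
n,l,st,c=cv2.connectedComponentsWithStats(m.astype(np.uint8));q=W[l==l[188,283]]
print(q.mean(0),cv2.minEnclosingCircle(q[:,:2].astype(np.float32)))
"
```

```text
[ 0.55196876 -0.36108512  0.12479016] ((0.5506119728088379, -0.3619536757469177), 0.04092034697532654)
```

The wrist picture shows the black steel lid at (283,188). Its measured centre, (0.551,-0.361), agrees with the top camera. I'll go down and stay there for two seconds.

arm_command:
  moves:
    - [[1,0.003,0,0.06,0],[1,0.003,0,0.12,0],[1,0.003,0,0.18,0],[1,0.003,0,0.22,0],[1,0.003,0,0.244,0],[1,0.003,0,0.244,0],[1,0.003,0,0.244,0],[1,0.003,0,0.244,0],[1,0.003,0,0.244,0],[1,0.003,0,0.244,0],[1,0.003,0,0.244,0],[1,0.003,0,0.244,0],[1,0.003,0,0.244,0],[1,0.003,0,0.244,0],[1,0.003,0,0.244,0],[1,0.003,0,0.244,0],[1,0.003,0,0.244,0],[1,0.003,0,0.244,0],[1,0.003,0,0.244,0],[1,0.003,0,0.244,0]]

```text
time_s: 4.5
tcp_pos: [0.5505, -0.3602, 0.1779]
ee_rot: [3.056, 0.726, -0.001]
ft_force: [-0.2, 0.9, 0.0]
width: -0.004
```

arm_command:
  moves:
    - [[1,0,0,0,0],[1,0,0,0,0],[1,0,0,0,0],[1,0,0,0,0],[1,0,0,0,0],[1,0,0,0,0],[1,0,0,0,0],[1,0,0,-0.06,0],[1,0,0,-0.12,0],[1,0,0,-0.2,0],[1,0,0,-0.28,0],[1,0,0,-0.32,0],[1,0,0,-0.32,0],[1,0,0,-0.32,0]]

```text
time_s: 5.9
tcp_pos: [0.5503, -0.3599, 0.3374]
ee_rot: [-3.056, -0.726, 0.001]
ft_force: [-0.5, -0.5, 0.0]
width: -0.0
```

```bash
python3 -c "
from h import *
go(.5635,.3165,.335)"
```

```text
t 5.9 tcp [ 0.5503 -0.3599  0.3374] q [-0.749  0.482  1.207 -0.     1.453  0.356] F [-0.54 -0.46  0.04] w -0.0 xyaw 26.74 Tz [-8.e-04  2.e-04 -1.e+00]
frac [ 0.6323 -1.1961  0.005 ]
```

arm_command:
  moves:
    - [[1,0.03,-0.06,0,0],[1,0.06,-0.12,0,0.03],[1,0.1,-0.19,0,0.06],[1,0.135,-0.26,0,0.1],[1,0.17,-0.33,0,0.14],[1,0.21,-0.4,0,0.18],[1,0.25,-0.47,0,0.22],[1,0.285,-0.54,0,0.26],[1,0.32,-0.61,0,0.3],[1,0.36,-0.68,0,0.34],[1,0.395,-0.75,0,0.38],[1,0.43,-0.82,0,0.42],[1,0.465,-0.88,0,0.454],[1,0.5,-0.94,0,0.454],[1,0.515,-0.98,0,0.454],[1,0.52,-1,0,0.454],[1,0.52,-1,0,0.454],[1,0.52,-1,0,0.454]]

```text
time_s: 7.7
tcp_pos: [0.5571, 0.2028, 0.3365]
ee_rot: [3.116, -0.386, -0.004]
ft_force: [0.0, -0.6, 0.0]
width: -0.0
```

```bash
python3 -c "
from h import *
go(.5635,.3165,.335)
p,W=wcloud();cv2.imwrite('pics/w2.png',p[...,::-1]);np.save('W2.npy',W)"
```

```text
t 7.7 tcp [0.5571 0.2028 0.3365] q [ 1.610e-01  3.830e-01  1.375e+00 -1.000e-03  1.386e+00  1.979e+00] F [ 0.05 -0.64  0.01] w -0.0 xyaw -14.14 Tz [-0.0027 -0.001  -1.    ]
frac [-0.0431 -0.2237  0.0027]
```

View pics/w2.png

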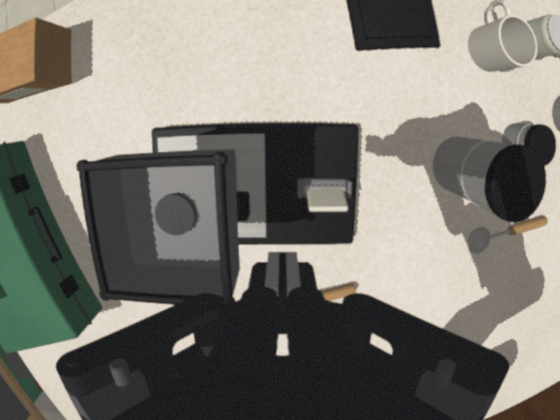

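The wrist view shows the hopper around (160,225) and the white paddle at (327,198), with the hand aligned to the grinder. I'll cross-check both positions from this view.

Run:
```python
from h import *
W=np.load("W2.npy")
for nm,sl,lo,hi in [("rim",(slice(140,310),slice(70,250)),.228,.243),("paddle",(slice(170,225),slice(292,360)),.08,.11),("block",(slice(170,225),slice(292,360)),.038,.075)]:
    m=np.zeros((420,560),bool);m[sl]=1;m&=(W[...,2]>lo)&(W[...,2]<hi);q=W[m]
    g=(q[:,:2]-[.5463,.2483])@np.array([[.9698,.2440],[-.2440,.9698]])
    print(nm,m.sum(),cv2.minAreaRect(q[:,:2].astype(np.float32)),"grinder",g.min(0).round(4),g.max(0).round(4),q[:,2].max())
```

```text
rim 4944 ((0.5640623569488525, 0.31523042917251587), (0.138396754860878, 0.13682003319263458), 76.14078521728516) grinder [-0.0678  0.0003] [0.0696 0.1387] 0.2381207039061075
paddle 380 ((0.5100955963134766, 0.15379329025745392), (0.048922497779130936, 0.010852902196347713), 75.72787475585938) grinder [-0.0175 -0.125 ] [-0.0066 -0.076 ] 0.0941322871894279
block 1022 ((0.5238850116729736, 0.1502070426940918), (0.07349412143230438, 0.02536972612142563), 76.98897552490234) grinder [-0.011  -0.1376] [ 0.0145 -0.0639] 0.07497821570779428
```

arm_command:
  moves:
    - [[1,-0.01,-0.06,0,0],[1,-0.02,-0.12,0,0],[1,-0.035,-0.18,0,0],[1,-0.043,-0.223,0,0],[1,-0.043,-0.223,0.01,0],[1,-0.043,-0.223,0.05,0],[1,-0.043,-0.223,0.09,0],[1,-0.043,-0.223,0.09,0],[1,-0.043,-0.223,0.09,0],[1,-0.043,-0.223,0.09,0],[1,-0.043,-0.223,0.09,0],[1,-0.043,-0.223,0.09,0],[1,-0.043,-0.223,0.09,0],[1,-0.043,-0.223,0.09,0],[1,-0.043,-0.223,0.09,0],[1,-0.043,-0.223,0.09,0],[1,-0.043,-0.223,0.09,0],[1,-0.043,-0.223,0.09,0],[1,-0.043,-0.223,0.09,0],[1,-0.043,-0.223,0.09,0]]

```text
time_s: 9.75
tcp_pos: [0.5637, 0.3158, 0.2917]
ee_rot: [3.117, -0.388, -0.003]
ft_force: [-0.2, 0.6, -0.7]
width: -0.0
```

arm_command:
  moves:
    - [[1,0,0,0,0],[1,0,0,0,0],[1,0,0,0,0],[1,0,0,0,0],[1,0,0,0,0],[1,0,0,0,0],[1,0,0,0,0],[1,0,0,0,0],[1,0,0,0,0],[1,0,0,0,0],[1,0,0,-0.05,0],[1,0,0,-0.11,0],[1,0,0,-0.11,0],[1,0,0,-0.11,0]]

```text
time_s: 11.15
tcp_pos: [0.5641, 0.3159, 0.3474]
ee_rot: [3.117, -0.388, -0.001]
ft_force: [0.5, 0.4, 0.0]
width: 0.001
```

```bash
python3 -c "
from h import *
X=np.array([.9698,-.2440]);P=np.array([.5219,.1513])
a=P-.075*X;print(a)
go(a[0],a[1],.335);go(a[0],a[1],.098)"
```

```text
[0.449165 0.1696  ]
t 11.15 tcp [0.5641 0.3159 0.3474] q [ 0.338  0.458  1.221 -0.     1.462  2.156] F [0.5  0.36 0.03] w 0.001 xyaw -14.18 Tz [-4.e-04 -2.e-04 -1.e+00]
frac [-0.1511  0.3401  0.0249]
t 11.15 tcp [0.5641 0.3159 0.3474] q [ 0.338  0.458  1.221 -0.     1.462  2.156] F [0.5  0.36 0.03] w 0.001 xyaw -14.18 Tz [-4.e-04 -2.e-04 -1.e+00]
frac [-0.1509  0.3399  0.4989]
```

arm_command:
  moves:
    - [[1,-0.03,0.06,0,0],[1,-0.06,0.13,0,0],[1,-0.09,0.2,0,0],[1,-0.12,0.27,0,0],[1,-0.151,0.33,0,0],[1,-0.151,0.34,0.02,0],[1,-0.151,0.34,0.08,0],[1,-0.151,0.34,0.14,0],[1,-0.151,0.34,0.2,0],[1,-0.151,0.34,0.26,0],[1,-0.151,0.34,0.32,0],[1,-0.151,0.34,0.38,0],[1,-0.151,0.34,0.43,0],[1,-0.151,0.34,0.47,0],[1,-0.151,0.34,0.498,0],[1,-0.151,0.34,0.498,0],[1,-0.151,0.34,0.498,0]]

```text
time_s: 12.85
tcp_pos: [0.4488, 0.1697, 0.0977]
ee_rot: [3.117, -0.388, -0.003]
ft_force: [-0.0, -0.1, -0.6]
width: 0.001
```

```bash
python3 -c "
from h import *
X=np.array([.9698,-.2440]);P=np.array([.5219,.1513])
a=P+0*X
go(a[0],a[1],.098)
p,W=wcloud();cv2.imwrite('pics/w3.png',p[...,::-1])"
```

```text
t 12.85 tcp [0.4488 0.1697 0.0977] q [0.128 0.558 1.908 0.    0.678 1.946] F [-0.01 -0.07 -0.6 ] w 0.001 xyaw -14.17 Tz [-2.2e-03 -3.0e-04 -1.0e+00]
frac [ 1.509e-01 -1.000e-04 -1.000e-03]
```

View pics/w3.png

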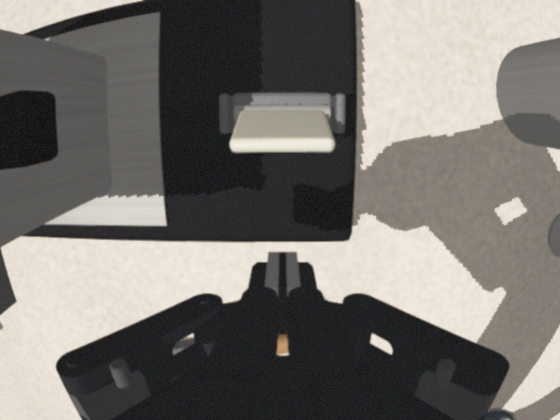

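The paddle (282,130) is straight ahead of the fingers (282,270). I'll push it gradually.

arm_command:
  moves:
    - [[1,0.03,0,0,0],[1,0.05,0,0,0],[1,0.06,0,0,0],[1,0.07,0,0,0],[1,0.08,0,0,0],[1,0.09,0,0,0],[1,0.1,0,0,0],[1,0.11,0,0,0],[1,0.12,0,0,0],[1,0.13,0,0,0],[1,0.136,0,0,0],[1,0.14,0,0,0],[1,0.14,0,0,0],[1,0.14,0,0,0]]

```text
time_s: 14.3
tcp_pos: [0.5169, 0.1526, 0.0982]
ee_rot: [3.117, -0.387, -0.002]
ft_force: [-0.5, 0.6, -0.2]
width: 0.001
```

arm_command:
  moves:
    - [[1,0.003,0,0,0],[1,0.006,0,0,0],[1,0.008,0,0,0],[1,0.008,0,0,0]]

```text
time_s: 14.7
tcp_pos: [0.521, 0.1516, 0.0983]
ee_rot: [3.117, -0.388, -0.001]
ft_force: [0.3, 0.3, 0.1]
width: -0.0
```

```bash
python3 -c "
from h import *
X=np.array([.9698,-.2440]);P=np.array([.5219,.1513])
a=P+0*X
go(a[0],a[1],.098)
p,W=wcloud();cv2.imwrite('pics/w4.png',p[...,::-1])"
```

```text
t 14.7 tcp [0.521  0.1516 0.0983] q [ 0.077  0.612  1.752 -0.     0.779  1.896] F [0.25 0.35 0.06] w -0.0 xyaw -14.18 Tz [-7.e-04 -1.e-04 -1.e+00]
frac [0.0019 0.0002 0.0005]
```

View pics/w4.png

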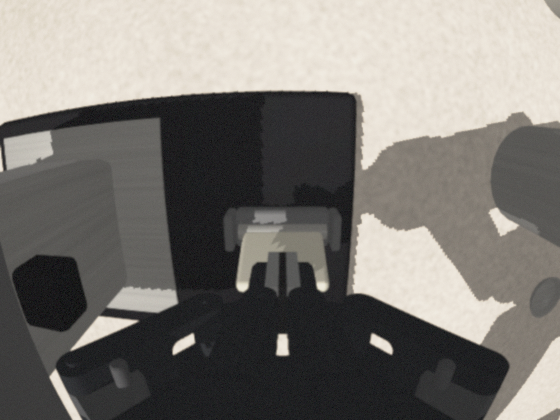

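Run:
```python
from h import *
p,W=wcloud()
G=(W[...,:2]-[.5219,.1513])@np.array([[.9698,.2440],[-.2440,.9698]])
for u in (225,247,258,275,291,310,318):
    print(u,[(v,(1e3*np.r_[G[v,u],W[v,u,2]]).round().tolist()) for v in range(215,300,8)])
c=p[190:320,200:370];cv2.imwrite("pics/w4c.png",cv2.resize(c,None,fx=4.4,fy=4.4,interpolation=cv2.INTER_CUBIC)[...,::-1])
p,d=r.capture("side");cv2.imwrite("pics/s4.png",cv2.resize(p[240:390,150:330],None,fx=4,fy=4,interpolation=cv2.INTER_CUBIC)[...,::-1])
```

```text
225 [(215, [13.0, 35.0, 49.0]), (223, [8.0, 35.0, 52.0]), (231, [4.0, 35.0, 53.0]), (239, [-2.0, 36.0, 52.0]), (247, [-8.0, 36.0, 51.0]), (255, [-23.0, 40.0, 30.0]), (263, [-29.0, 41.0, 30.0]), (271, [-36.0, 42.0, 30.0]), (279, [-43.0, 42.0, 30.0]), (287, [-49.0, 42.0, 30.0]), (295, [-57.0, 43.0, 29.0])]
247 [(215, [11.0, 22.0, 42.0]), (223, [5.0, 22.0, 43.0]), (231, [3.0, 21.0, 52.0]), (239, [0.0, 21.0, 58.0]), (247, [-2.0, 20.0, 65.0]), (255, [-5.0, 20.0, 71.0]), (263, [-7.0, 19.0, 77.0]), (271, [-9.0, 19.0, 83.0]), (279, [-11.0, 18.0, 89.0]), (287, [-15.0, 18.0, 91.0]), (295, [12.0, 12.0, 145.0])]
258 [(215, [11.0, 15.0, 43.0]), (223, [5.0, 15.0, 42.0]), (231, [3.0, 15.0, 51.0]), (239, [1.0, 14.0, 59.0]), (247, [-2.0, 14.0, 66.0]), (255, [-5.0, 13.0, 71.0]), (263, [8.0, 11.0, 108.0]), (271, [7.0, 10.0, 116.0]), (279, [8.0, 9.0, 124.0]), (287, [13.0, 8.0, 140.0]), (295, [13.0, 8.0, 147.0])]
275 [(215, [11.0, 4.0, 42.0]), (223, [5.0, 4.0, 41.0]), (231, [3.0, 4.0, 50.0]), (239, [1.0, 4.0, 60.0]), (247, [-2.0, 4.0, 66.0]), (255, [11.0, 3.0, 108.0]), (263, [11.0, 3.0, 116.0]), (271, [1
[... 329 characters left out ...]
2.0, -4.0, 132.0]), (287, [12.0, -4.0, 138.0]), (295, [12.0, -3.0, 145.0])]
310 [(215, [11.0, -18.0, 42.0]), (223, [6.0, -18.0, 43.0]), (231, [3.0, -18.0, 51.0]), (239, [0.0, -17.0, 59.0]), (247, [-2.0, -17.0, 66.0]), (255, [-4.0, -16.0, 73.0]), (263, [-6.0, -16.0, 78.0]), (271, [8.0, -12.0, 116.0]), (279, [7.0, -12.0, 123.0]), (287, [12.0, -11.0, 139.0]), (295, [13.0, -10.0, 146.0])]
318 [(215, [11.0, -24.0, 42.0]), (223, [6.0, -24.0, 44.0]), (231, [3.0, -23.0, 50.0]), (239, [1.0, -22.0, 59.0]), (247, [-2.0, -21.0, 66.0]), (255, [-5.0, -21.0, 72.0]), (263, [-7.0, -20.0, 78.0]), (271, [-9.0, -20.0, 83.0]), (279, [-11.0, -20.0, 89.0]), (287, [-15.0, -19.0, 91.0]), (295, [13.0, -13.0, 146.0])]
```

View pics/w4c.png

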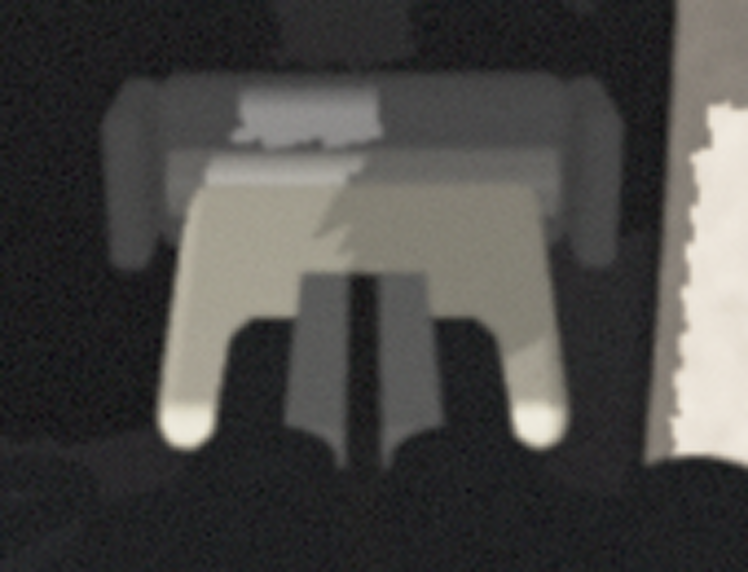

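View pics/s4.png

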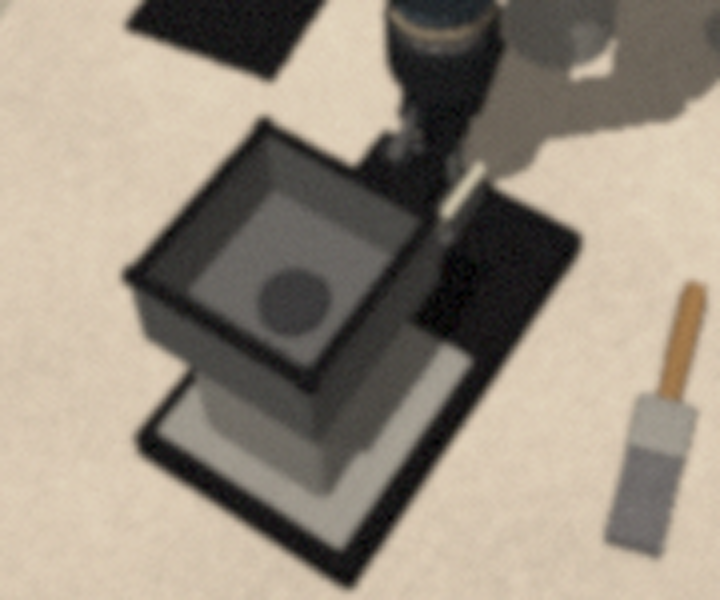

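The wrist picture and depth show that the fingers passed over the paddle. The plate is still at off, with its top at x = -15 and z = 0.091. The visible fingertips are near z = 0.10, about 25 mm higher than the stated overhang implies. I'll back off and push again lower.

arm_command:
  moves:
    - [[1,-0.03,0,0,0],[1,-0.07,0,0,0],[1,-0.11,0,0,0],[1,-0.14,0,0,0],[1,-0.14,0,0.02,0],[1,-0.14,0,0.04,0],[1,-0.14,0,0.05,0],[1,-0.14,0,0.05,0],[1,-0.14,0,0.05,0]]

```text
time_s: 15.75
tcp_pos: [0.4534, 0.1686, 0.0728]
ee_rot: [3.117, -0.388, -0.002]
ft_force: [-0.2, -0.1, -0.3]
width: -0.002
```

Run:
```python
from h import *
go(.5219,.1513,.0733)
p,W=wcloud();cv2.imwrite('pics/w5.png',p[...,::-1])
G=(W[...,:2]-[.5219,.1513])@np.array([[.9698,.2440],[-.2440,.9698]])
for u in (258,275,291):
    print(u,[(v,(1e3*np.r_[G[v,u],W[v,u,2]]).round().tolist()) for v in range(240,280,3)])
```

```text
t 15.75 tcp [0.4534 0.1686 0.0728] q [0.124 0.61  1.912 0.    0.621 1.943] F [-0.22 -0.07 -0.28] w -0.002 xyaw -14.2 Tz [-1.3e-03 -1.0e-04 -1.0e+00]
frac [ 0.1413 -0.     -0.0011]
258 [(240, [-71.0, 14.0, 30.0]), (243, [-73.0, 14.0, 31.0]), (246, [-75.0, 15.0, 30.0]), (249, [-77.0, 15.0, 30.0]), (252, [-79.0, 15.0, 30.0]), (255, [-81.0, 15.0, 30.0]), (258, [nan, nan, nan]), (261, [-86.0, 15.0, 29.0]), (264, [-63.0, 11.0, 82.0]), (267, [-62.0, 10.0, 86.0]), (270, [-62.0, 10.0, 89.0]), (273, [-62.0, 10.0, 93.0]), (276, [-63.0, 10.0, 94.0]), (279, [-62.0, 9.0, 99.0])]
275 [(240, [-71.0, 4.0, 30.0]), (243, [-73.0, 4.0, 29.0]), (246, [-75.0, 4.0, 29.0]), (249, [-77.0, 4.0, 30.0]), (252, [-58.0, 3.0, 79.0]), (255, [-58.0, 3.0, 83.0]), (258, [-59.0, 3.0, 85.0]), (261, [-58.0, 3.0, 89.0]), (264, [-58.0, 3.0, 92.0]), (267, [-58.0, 3.0, 95.0]), (270, [-58.0, 2.0, 98.0]), (273, [-58.0, 2.0, 101.0]), (276, [-58.0, 2.0, 104.0]), (279, [-58.0, 2.0, 106.0])]
291 [(240, [-71.0, -6.0, 31.0]), (243, [-73.0, -6.0, 30.0]), (246, [-75.0, -6.0, 30.0]), (249, [-77.0, -6.0, 30.0]), (252, [-58.0, -5.0, 78.0]), (255, [-58.0, -4.0, 83.0]), (258, [-59.0, -4.0, 85.0]), (261, [-58.0, -4.0, 88.0]), (264, [-58.0, -4.0, 92.0]), (267, [-58.0, -4.0, 95.0]), (270, [-58.0, -4.0, 97.0]), (273, [-58.0, -4.0, 100.0]), (276, [-58.0, -4.0, 104.0]), (279, [-58.0, -4.0, 107.0])]
```

View pics/w5.png

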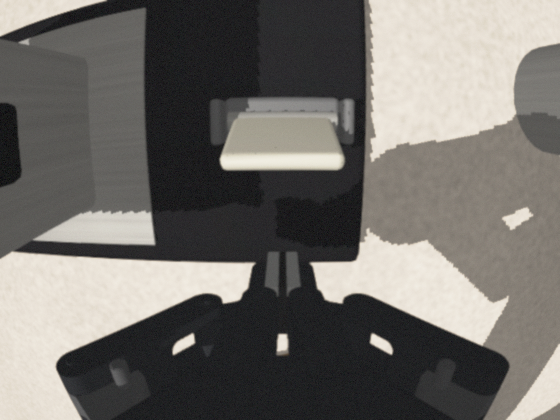

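The tips sit about 4 mm behind the TCP in the picture, not 25 mm ahead. So if the true grasp point is also higher than stated, my first pointing heights may have been marginal. I have plenty of time and the paddle is untouched. I'll repeat both pointings about 15 mm lower, which is inside the window under either reading, and then push.

arm_command:
  moves:
    - [[1,0,0,-0.06,0],[1,0,0,-0.14,0],[1,0,0,-0.22,0],[1,0,0,-0.3,0],[1,0,0,-0.38,0],[1,0,0,-0.46,0],[1,0,0,-0.53,0],[1,0,0,-0.53,0],[1,0,0,-0.53,0]]

```text
time_s: 16.7
tcp_pos: [0.4537, 0.1686, 0.3389]
ee_rot: [-3.117, 0.388, -0.002]
ft_force: [0.2, -0.6, -0.4]
width: 0.001
```

Run:
```python
from h import *
go(.5505,-.360,.335)
p,d=r.capture("side");cv2.imwrite("pics/s6.png",p[...,::-1])
# project nominal tip and tcp in side
m=r.camera_model("side");s=r.sense()
for z in (.025,0,-.004):
    q=s["tcp_pos"]-[0,0,z];c=R.from_rotvec(m["attitude"]).as_matrix().T@(q-m["origin"]);k=m["K"]@c;print(z,k[:2]/k[2],c[2])
```

```text
t 16.7 tcp [0.4537 0.1686 0.3389] q [0.124 0.21  1.625 0.    1.306 1.943] F [ 0.24 -0.61 -0.44] w 0.001 xyaw -14.2 Tz [ 1.3e-03  2.0e-04 -1.0e+00]
frac [0.447  0.9775 0.0079]
0.025 [284.81174824 244.83513334] 1.0161587824382967
0 [285.08883326 238.11596642] 0.9982843922905967
-0.004 [285.13409031 237.01850651] 0.9954244898669647
```

View pics/s6.png

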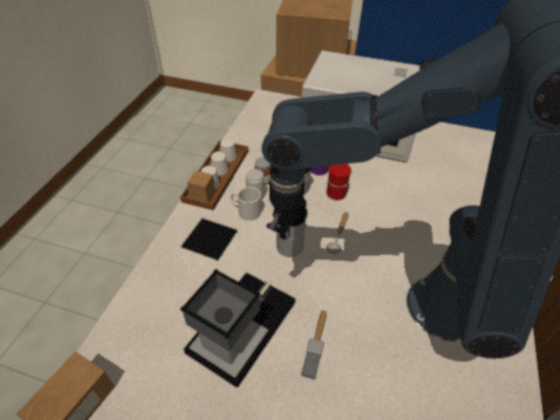

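Run:
```python
from h import *
p,d=r.capture("side");W=cloud("side",d)
cv2.imwrite("pics/s6c.png",cv2.resize(p[190:290,240:350],None,fx=6,fy=6,interpolation=cv2.INTER_CUBIC)[...,::-1])
for u in (284,290,293):print(u,[(v,(W[v,u]*1e3).round().tolist()) for v in range(205,276,4)])
```

```text
284 [(205, [448.0, 206.0, 486.0]), (209, [448.0, 206.0, 475.0]), (213, [450.0, 196.0, 452.0]), (217, [451.0, 194.0, 437.0]), (221, [450.0, 196.0, 427.0]), (225, [452.0, 184.0, 401.0]), (229, [452.0, 186.0, 389.0]), (233, [448.0, 199.0, 391.0]), (237, [452.0, 183.0, 358.0]), (241, [511.0, -34.0, 75.0]), (245, [511.0, -37.0, 51.0]), (249, [509.0, -30.0, 40.0]), (253, [509.0, -32.0, 17.0]), (257, [507.0, -28.0, 1.0]), (261, [503.0, -14.0, -2.0]), (265, [497.0, 5.0, 4.0]), (269, [493.0, 19.0, 2.0]), (273, [488.0, 33.0, 1.0])]
290 [(205, [436.0, 202.0, 486.0]), (209, [436.0, 202.0, 474.0]), (213, [439.0, 187.0, 446.0]), (217, [438.0, 189.0, 436.0]), (221, [440.0, 181.0, 415.0]), (225, [442.0, 170.0, 389.0]), (229, [443.0, 166.0, 371.0]), (233, [442.0, 167.0, 358.0]), (237, [491.0, -31.0, 104.0]), (241, [491.0, -34.0, 82.0]), (245, [490.0, -32.0, 64.0]), (249, [490.0, -34.0, 42.0]), (253, [489.0, -34.0, 23.0]), (257, [488.0, -35.0, 1.0]), (261, [484.0, -19.0, 0.0]), (265, [479.0, -3.0, 2.0]), (269, [475.0, 11.0, 0.0]), (273, [470.0, 27.0, 2.0])]
293 [(205, [431.0, 198.0, 485.0]), (209, [430.0, 199.0, 474.0]), (213, [438.0, 167.0, 427.0]), (217, [437.0, 168.0, 415.0]), (221, [487.0, -40.0, 170.0]), (225, [484.0, -32.0, 161.0]), (229, [484.0, -35.0, 140.0]), (233, [483.0, -35.0, 122.0]), (237, [482.0, -33.0, 105.0]), (241, [482.0, -34.0, 85.0]), (245, [482.0, -39.0, 60.0]), (249, [480.0, -34.0, 46.0]), (253, [479.0, -35.0, 25.0]), (257, [479.0, -38.0, -0.0]), (261, [474.0, -21.0, 1.0]), (265, [470.0, -5.0, 2.0]), (269, [465.0, 10.0, 2.0]), (273, [462.0, 22.0, -2.0])]
```

View pics/s6c.png

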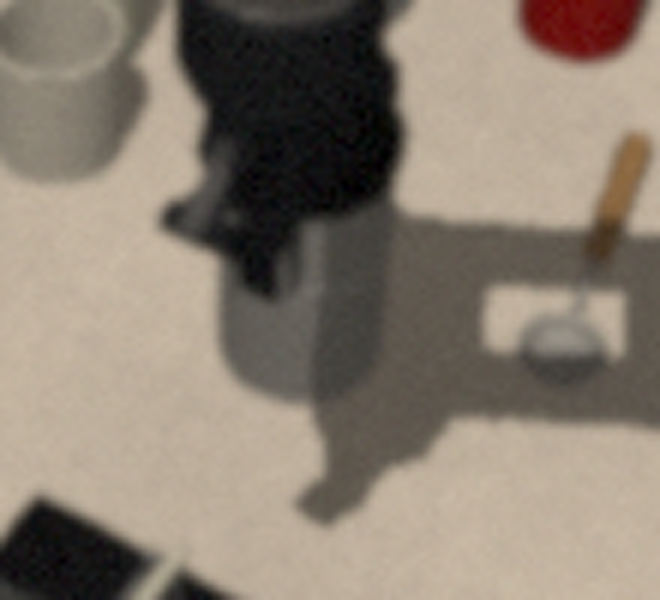

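The side camera agrees: the fingertip is at about (284,239), level with the TCP. I'll go back over the row of canisters at about 0.34 m.

arm_command:
  moves:
    - [[1,0.025,0.06,0,0],[1,0.06,0.13,0,0],[1,0.09,0.2,0,0],[1,0.125,0.27,0,0],[1,0.155,0.34,0,0],[1,0.19,0.41,0,0],[1,0.22,0.48,0,0],[1,0.25,0.55,0,0],[1,0.285,0.62,0,0],[1,0.315,0.69,0,0],[1,0.35,0.76,0,0],[1,0.38,0.83,0,0],[1,0.41,0.9,0,0],[1,0.435,0.95,0,0],[1,0.447,0.977,0,0],[1,0.447,0.977,0,0],[1,0.447,0.977,0,0],[1,0.447,0.977,0,0]]

```text
time_s: 18.6
tcp_pos: [0.5492, -0.3581, 0.3365]
ee_rot: [-3.117, 0.386, 0.007]
ft_force: [-0.3, 0.4, -0.4]
width: 0.004
```

```bash
python3 -c "
from h import *
go(.5505,-.3605,.162)"
```

```text
t 18.6 tcp [ 0.5492 -0.3581  0.3365] q [-0.747  0.482  1.21  -0.002  1.454  1.071] F [-0.35  0.43 -0.42] w 0.004 xyaw -14.12 Tz [-4.5e-03  9.0e-04 -1.0e+00]
frac [0.0053 0.004  0.349 ]
```

arm_command:
  moves:
    - [[1,0.005,0.004,0.06,0],[1,0.005,0.004,0.13,0],[1,0.005,0.004,0.2,0],[1,0.005,0.004,0.26,0],[1,0.005,0.004,0.3,0],[1,0.005,0.004,0.33,0],[1,0.005,0.004,0.349,0],[1,0.005,0.004,0.349,0],[1,0.005,0.004,0.349,0],[1,0.005,0.004,0.349,0],[1,0.005,0.004,0.349,0],[1,0.005,0.004,0.349,0],[1,0.005,0.004,0.349,0],[1,0.005,0.004,0.349,0],[1,0.005,0.004,0.349,0],[1,0.005,0.004,0.349,0],[1,0.005,0.004,0.349,0],[1,0.005,0.004,0.349,0],[1,0.005,0.004,0.349,0],[1,0.005,0.004,0.349,0]]

```text
time_s: 20.6
tcp_pos: [0.5504, -0.3605, 0.162]
ee_rot: [-3.117, 0.386, 0.007]
ft_force: [0.5, -0.8, 0.3]
width: -0.001
```

Run:
```python
from h import *
go(.5505,-.3605,.162)
p,d=r.capture("side");cv2.imwrite("pics/s7.png",cv2.resize(p[90:230,230:390],None,fx=4,fy=4,interpolation=cv2.INTER_CUBIC)[...,::-1])
```

```text
t 20.6 tcp [ 0.5504 -0.3605  0.162 ] q [-0.748  0.649  1.403 -0.003  1.094  1.07 ] F [ 0.49 -0.79  0.26] w -0.001 xyaw -14.12 Tz [-0.0045  0.001  -1.    ]
frac [ 0.0003  0.     -0.    ]
```

View pics/s7.png

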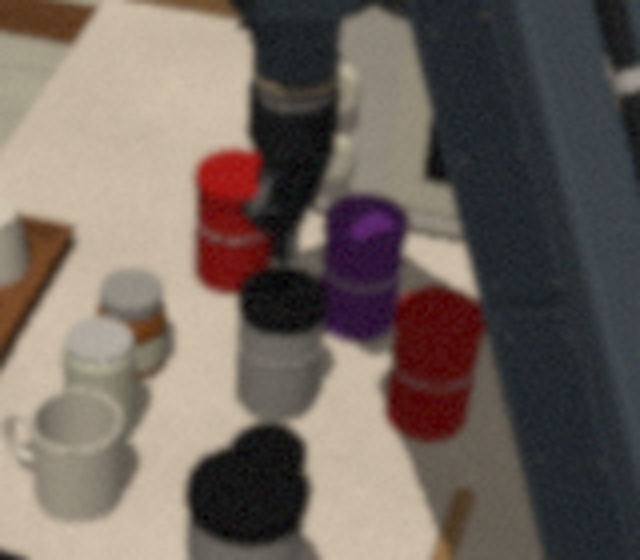

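The fingers stand clear above the steel and black middle lid (crop 283,265 to 300). I'll finish the dwell, then rise.

arm_command:
  moves:
    - [[1,0,0,0,0],[1,0,0,0,0],[1,0,0,0,0],[1,0,0,0,0],[1,0,0,0,0],[1,0,0,0,0],[1,0,0,0,0],[1,0,0,-0.06,0],[1,0,0,-0.14,0],[1,0,0,-0.22,0],[1,0,0,-0.3,0],[1,0,0,-0.36,0],[1,0,0,-0.36,0],[1,0,0,-0.36,0]]

```text
time_s: 22.05
tcp_pos: [0.5512, -0.3606, 0.3427]
ee_rot: [3.117, -0.386, -0.005]
ft_force: [0.2, 0.3, -0.8]
width: -0.002
```

```bash
python3 -c "
from h import *
go(.5638,.316,.34)"
```

```text
t 22.05 tcp [ 0.5512 -0.3606  0.3427] q [-0.748  0.482  1.193 -0.002  1.469  1.07 ] F [ 0.18  0.29 -0.84] w -0.002 xyaw -14.12 Tz [-3.5e-03 -1.0e-04 -1.0e+00]
frac [-0.3056 -1.3185  0.0052]
```

arm_command:
  moves:
    - [[1,-0.015,-0.06,0,0],[1,-0.03,-0.13,0,0],[1,-0.045,-0.2,0,0],[1,-0.06,-0.27,0,0],[1,-0.08,-0.34,0,0],[1,-0.095,-0.41,0,0],[1,-0.11,-0.48,0,0],[1,-0.13,-0.55,0,0],[1,-0.145,-0.62,0,0],[1,-0.16,-0.69,0,0],[1,-0.175,-0.76,0,0],[1,-0.19,-0.83,0,0],[1,-0.21,-0.9,0,0],[1,-0.22,-0.96,0,0],[1,-0.23,-1,0,0],[1,-0.23,-1,0,0],[1,-0.23,-1,0,0]]

```text
time_s: 23.75
tcp_pos: [0.5607, 0.1523, 0.3408]
ee_rot: [3.116, -0.384, -0.011]
ft_force: [-0.0, 0.8, -0.5]
width: -0.003
```

```bash
python3 -c "
from h import *
go(.5638,.316,.34);go(.5638,.316,.272)"
```

```text
t 23.75 tcp [0.5607 0.1523 0.3408] q [ 0.073  0.363  1.395 -0.     1.391  1.89 ] F [-0.01  0.79 -0.46] w -0.003 xyaw -14.06 Tz [-0.0071 -0.001  -1.    ]
frac [-0.0735 -0.319   0.0013]
t 23.75 tcp [0.5607 0.1523 0.3408] q [ 0.073  0.363  1.395 -0.     1.391  1.89 ] F [-0.01  0.79 -0.46] w -0.003 xyaw -14.06 Tz [-0.0071 -0.001  -1.    ]
frac [-0.0726 -0.3194  0.1373]
```

arm_command:
  moves:
    - [[1,-0.015,-0.06,0,0],[1,-0.03,-0.13,0,0],[1,-0.045,-0.2,0,0],[1,-0.06,-0.27,0,0],[1,-0.073,-0.32,0,0],[1,-0.073,-0.32,0.03,0],[1,-0.073,-0.32,0.08,0],[1,-0.073,-0.32,0.12,0],[1,-0.073,-0.32,0.137,0],[1,-0.073,-0.32,0.137,0],[1,-0.073,-0.32,0.137,0],[1,-0.073,-0.32,0.137,0],[1,-0.073,-0.32,0.137,0],[1,-0.073,-0.32,0.137,0],[1,-0.073,-0.32,0.137,0],[1,-0.073,-0.32,0.137,0],[1,-0.073,-0.32,0.137,0],[1,-0.073,-0.32,0.137,0],[1,-0.073,-0.32,0.137,0],[1,-0.073,-0.32,0.137,0]]

```text
time_s: 25.75
tcp_pos: [0.5637, 0.3164, 0.2721]
ee_rot: [3.116, -0.384, -0.011]
ft_force: [-1.0, 0.0, 1.0]
width: -0.002
```

arm_command:
  moves:
    - [[1,0,0,0,0],[1,0,0,0,0],[1,0,0,0,0],[1,0,0,0,0],[1,0,0,0,0],[1,0,0,0,0],[1,0,0,0,0],[1,0,0,0,0],[1,0,0,0,0],[1,0,0,0,0],[1,0,0,0,0],[1,0,0,0,0],[1,0,0,-0.05,0],[1,0,0,-0.1,0],[1,0,0,-0.15,0],[1,0,0,-0.15,0],[1,0,0,-0.15,0]]

```text
time_s: 27.45
tcp_pos: [0.5642, 0.3164, 0.3473]
ee_rot: [3.116, -0.384, -0.01]
ft_force: [0.4, 1.0, -0.6]
width: -0.01
```

```bash
python3 -c "
from h import *
X=np.array([.9698,-.2440]);P=np.array([.5219,.1513])
a=P-.075*X
go(a[0],a[1],.073)"
```

```text
t 27.45 tcp [0.5642 0.3164 0.3473] q [3.380e-01 4.610e-01 1.216e+00 1.000e-03 1.470e+00 2.154e+00] F [ 0.44  1.02 -0.62] w -0.01 xyaw -14.05 Tz [-6.3e-03 -7.0e-04 -1.0e+00]
frac [-0.1486  0.3395  0.5503]
```

arm_command:
  moves:
    - [[1,-0.03,0.06,0,0],[1,-0.06,0.13,0,0],[1,-0.09,0.2,0,0],[1,-0.12,0.27,0,0],[1,-0.149,0.33,0,0],[1,-0.149,0.34,0.02,0],[1,-0.149,0.34,0.09,0],[1,-0.149,0.34,0.16,0],[1,-0.149,0.34,0.23,0],[1,-0.149,0.34,0.3,0],[1,-0.149,0.34,0.37,0],[1,-0.149,0.34,0.44,0],[1,-0.149,0.34,0.5,0],[1,-0.149,0.34,0.53,0],[1,-0.149,0.34,0.55,0],[1,-0.149,0.34,0.55,0],[1,-0.149,0.34,0.55,0]]

```text
time_s: 29.15
tcp_pos: [0.449, 0.1695, 0.0731]
ee_rot: [3.117, -0.384, -0.01]
ft_force: [0.0, 0.3, -0.2]
width: -0.0
```

```bash
python3 -c "
from h import *
go(.5219,.1513,.073)"
```

```text
t 29.15 tcp [0.449  0.1695 0.0731] q [0.128 0.608 1.918 0.    0.622 1.943] F [ 0.04  0.33 -0.19] w -0.0 xyaw -14.05 Tz [-6.4e-03 -7.0e-04 -1.0e+00]
frac [ 0.1502  0.     -0.0008]
```

arm_command:
  moves:
    - [[1,0.03,0,0,0],[1,0.05,0,0,0],[1,0.06,0,0,0],[1,0.07,0,0,0],[1,0.08,0,0,0],[1,0.09,0,0,0],[1,0.1,0,0,0],[1,0.1,0,0,0]]

```text
time_s: 29.95
tcp_pos: [0.498, 0.1572, 0.0727]
ee_rot: [3.116, -0.384, -0.009]
ft_force: [0.1, 0.9, 0.1]
width: -0.0
```

```bash
cat > pd.py <<'E'
from h import *
import sys
go(.5219,.1513,.073)
p,W=wcloud();cv2.imwrite(sys.argv[1],p[...,::-1])
G=(W[...,:2]-[.5219,.1513])@np.array([[.9698,.2440],[-.2440,.9698]])
m=(abs(G[...,1])<27)&(abs(G[...,0])<.045)&(abs(abs(G[...,1])-.019)<.005)&(W[...,2]>.06)&(W[...,2]<.1)
q=np.c_[G[m],W[m][:,2]]
for z in np.arange(.06,.1,.005):
    k=q[(q[:,2]>=z)&(q[:,2]<z+.005)]
    if len(k):print(z.round(3),len(k),(k[:,0].min()*1e3).round(1),(k[:,0].max()*1e3).round(1))
E
python3 pd.py pics/w8.png
```

```text
t 29.95 tcp [0.498  0.1572 0.0727] q [ 0.092  0.64   1.813 -0.     0.695  1.908] F [0.06 0.92 0.13] w -0.0 xyaw -14.06 Tz [-6.2e-03 -8.0e-04 -1.0e+00]
frac [ 0.0493 -0.0001 -0.0009]
0.06 184 0.6 2.8
0.065 197 -0.8 2.1
0.07 215 -1.5 1.3
0.075 236 -2.8 0.4
0.08 267 -3.2 -0.8
0.085 291 -4.5 -1.5
0.09 805 -16.1 -2.7
0.095 2 -6.2 -6.2
```

View pics/w8.png

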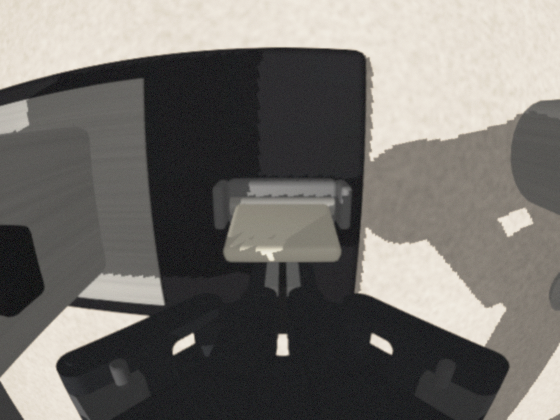

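The paddle now hides the fingertips and has begun to tilt. I'll carry on pushing.

arm_command:
  moves:
    - [[1,0.008,0,0,0],[1,0.016,0,0,0],[1,0.024,0,0,0],[1,0.032,0,0,0],[1,0.038,0,0,0],[1,0.044,0,0,0],[1,0.044,0,0,0]]

```text
time_s: 30.7
tcp_pos: [0.5199, 0.1518, 0.0724]
ee_rot: [3.117, -0.384, -0.008]
ft_force: [-0.1, 0.3, -0.6]
width: -0.004
```

```bash
python3 pd.py pics/w9.png
```

```text
t 30.7 tcp [0.5199 0.1518 0.0724] q [ 7.800e-02  6.560e-01  1.764e+00 -1.000e-03  7.270e-01  1.895e+00] F [-0.07  0.32 -0.57] w -0.004 xyaw -14.06 Tz [-5.2e-03 -8.0e-04 -1.0e+00]
frac [ 0.0042 -0.     -0.0011]
0.06 15 2.9 4.9
0.065 2 5.0 5.1
0.08 14 13.5 22.8
0.085 578 14.0 23.7
0.09 276 6.1 22.3
0.095 1 6.4 6.4
```

View pics/w9.png

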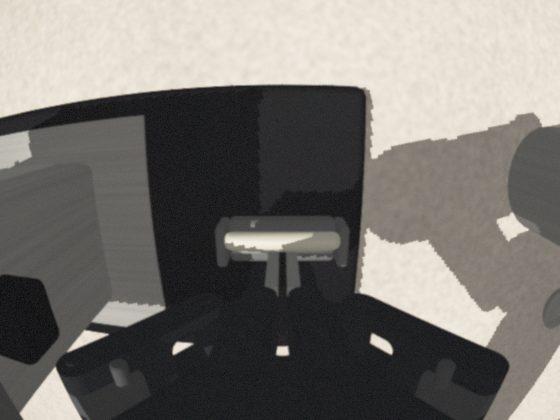

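The top edge is at x ≈ +19 mm, and the end stop is about +21. I'll push on gently until the force shows the stop.

arm_command:
  moves:
    - [[1,0.004,0,0,0],[1,0.007,0,0,0],[1,0.007,0,0,0],[1,0.007,0,0,0]]

```text
time_s: 31.15
tcp_pos: [0.5212, 0.1514, 0.0723]
ee_rot: [3.116, -0.384, -0.014]
ft_force: [-4.2, 1.9, 1.2]
width: -0.001
```

arm_command:
  moves:
    - [[1,0.003,0,0,0],[1,0.005,0,0,0],[1,0.005,0,0,0]]

```text
time_s: 31.45
tcp_pos: [0.5213, 0.1513, 0.0723]
ee_rot: [3.116, -0.385, -0.022]
ft_force: [-6.2, 3.6, 4.6]
width: 0.003
```

```bash
python3 pd.py pics/w10.png
```

```text
t 31.45 tcp [0.5213 0.1513 0.0723] q [0.076 0.659 1.755 0.002 0.741 1.891] F [-6.21  3.56  4.61] w 0.003 xyaw -14.07 Tz [-1.400e-02  2.000e-04 -9.999e-01]
frac [ 0.0011 -0.0003 -0.0015]
0.065 25 6.8 8.1
0.07 6 8.2 8.5
0.075 28 11.7 13.1
0.08 19 13.1 24.6
0.085 764 15.9 25.2
0.09 89 7.9 23.5
0.095 2 7.4 8.6
```

The paddle is at its hard stop: 7 N, and the TCP no longer advances. Now I'll back off and rise.

arm_command:
  moves:
    - [[1,-0.02,0,0,0],[1,-0.06,0,0,0],[1,-0.11,0,0,0],[1,-0.15,0,0,0],[1,-0.15,0,-0.06,0],[1,-0.15,0,-0.14,0],[1,-0.15,0,-0.22,0],[1,-0.15,0,-0.3,0],[1,-0.15,0,-0.38,0],[1,-0.15,0,-0.4,0],[1,-0.15,0,-0.4,0],[1,-0.15,0,-0.4,0]]

```text
time_s: 32.7
tcp_pos: [0.4509, 0.1693, 0.2723]
ee_rot: [3.116, -0.385, -0.023]
ft_force: [0.2, 0.5, 0.1]
width: -0.001
```

```bash
python3 pd.py pics/w11.png
python3 - <<'E'
from h import *
p,d=r.capture("top");cv2.imwrite("pics/t11.png",p[...,::-1]);W=cloud("top",d)
for nm,(u,v),z in [("mid",(381,202),.125),("large",(272,219),.17),("small",(322,214),.08)]:
    m=np.zeros((420,560),bool);m[v-28:v+28,u-28:u+28]=1
    m&=abs(W[...,2]-z)<.008
    n,l,st,c=cv2.connectedComponentsWithStats(m.astype(np.uint8));q=W[l==l[v,u]]
    print(nm,q.mean(0).round(4))
E
```

```text
t 32.7 tcp [0.4509 0.1693 0.2723] q [0.126 0.285 1.719 0.002 1.152 1.941] F [0.16 0.53 0.07] w -0.001 xyaw -14.08 Tz [-1.470e-02 -2.000e-04 -9.999e-01]
frac [ 0.1522 -0.0012  0.3965]
0.06 33 3.9 6.1
0.065 52 4.9 8.2
0.07 47 8.0 11.2
0.075 45 10.0 14.1
0.08 49 12.9 16.1
0.085 159 14.8 24.0
0.09 15 17.6 21.7
mid [ 0.5503 -0.3592  0.1244]
large [ 0.5017 -0.0758  0.1697]
small [ 0.5186 -0.2092  0.0794]
```

View pics/w11.png

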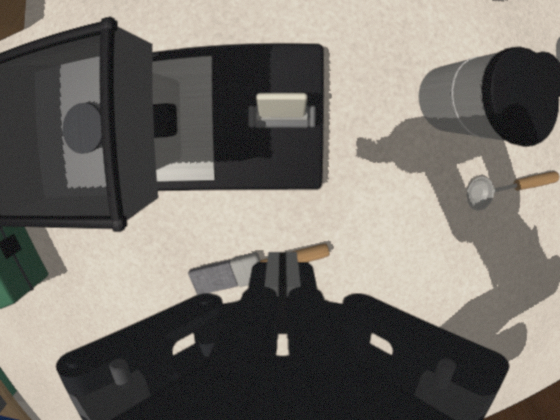

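View pics/t11.png

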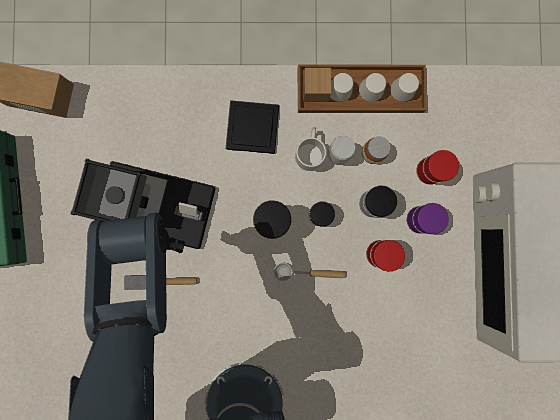

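The paddle leans fully away: in w11 its top edge is at (282,100), behind the hinge. The fitted tilt is about 0.44 rad past vertical, roughly 0.89 rad on the joint. The hand is clear and nothing else has moved, so I'm handing in.

```bash
python3 -c "
from bench import r
print(r.finish_job())"
```

```text
the job is handed in; nothing more can be done
None
```

I pointed at the middle canister's lid, then at the hopper mouth, for at least two seconds each. After that I pushed the paddle to its hard stop, took the hand away and handed the job in at about 33 s. No verdict was reported.

**Last checks**
- **Paddle:** the wrist depth puts it at about 0.89 rad. While pushing, the force rose to about 8 N and the fingers stopped advancing.
- **Canisters:** all three lids measure within 1 mm of where they started.
- **Other loose things:** I compared these only by eye. They look unmoved in the last top picture.
- **Hand:** it ended about 0.24 m from the paddle's hinge, with contact forces near zero.

**What disagreed**
- **Fingertip length:** both the side and wrist cameras showed the shut fingertips about level with the TCP, not the stated 25 mm ahead of it.
- **First push missed:** because of that, the first push passed over the paddle without touching it.
- **Pointing repeated:** the first pointing heights might have been marginal for the same reason. I pointed at both again about 15–20 mm lower, inside the required window under either reading, and then pushed the paddle lower down. Whether the first or the second pointing is the one counted, I could not check.

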